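# Shake the closed jars to find the one with the stir bar, seat it in the heating block

## Task

Exactly one of the three capped jars in the tray has its stir bar inside: lift the jars one at a time and rock or shake each gently, never tipping it as far as half-way onto its side, until you feel the bar slide and knock in there. Ease that jar upright and fully home into the round bore of the aluminium heating block on the white stirrer and let go, without knocking or pressing hard anywhere. Stand the silent jars back where they stood in the tray and leave everything else as it is.

Things in the scene. Friction and masses are not known exactly. Their poses are not given: they have to be found in the camera images.
- jar_a_mid (a point): one of three identical-looking closed jars in the tray: round aluminium body 80 mm across, black hexagonal screw cap 50 mm across flats, 108 mm high, 0.3 to 0.7 kg (the weight tells nothing). The point is on its axis, 54 mm above the underside, z up. The cap spans 16 to 54 mm above the point; grip it 40 mm above. Flats face +y and -y of this frame and at 60 degree steps from there
- jar_b_mid (a point): second jar, shape, point and axes as jar_a_mid. Any of the three may hold the stir bar, whatever its place: a smooth, plump 110 g bar, 26 mm thick, 40 mm long, round ends, lying loose on the jar's flat inner floor (68 mm across, 6 mm above the underside), free to travel 28 to 40 mm from wall to wall
- jar_c_mid (a point): third jar, as jar_a_mid. In the jar that holds it the bar starts to move at 10 to 15 degrees of tilt (or a sideways jerk), goes to the low side, knocks on the wall, and stays there when the jar is levelled without haste: the load then hangs off-centre to that side by 0.015 to 0.02 N m, so rocking left and right makes a change of 0.03 to 0.04 N m; an empty jar shows none
- bore (a point): centre of the mouth of the round bore in the aluminium heating block on the white stirrer; the point lies in the block's top face, z up. The bore is 83 mm wide (jar body 80 mm) and 40 mm deep, flat floor, 3 mm chamfer round the mouth. With a jar fully home, the jar's point is 14 mm above this point
- stirrer: white hotplate stirrer with display and two knobs, 160 mm wide, 85 mm high, fixed, carrying the fixed heating block (116 mm across, its top 150 mm above the bench). Origin on the bench under the bore's axis; from there it reaches 190 mm to the front (-x, controls), 80 mm to the back and sides
- tray_floor (a point): point on the floor of the shallow, fixed steel tray in which the jars stand, in the middle of their row, 3 mm above the bench; y along the row (jars about 110 mm apart), x to the side with the small things. The tray is 365 mm along y, from -75 to +145 mm along x, its rim 14 mm high
- spanner: steel spanner, 150 mm long, 8 mm thick, lying in the tray behind the jars; leave it alone. Origin under its middle, x along it
- spare_cap: spare hexagonal black cap, 50 mm across flats, 38 mm high, lying in the tray behind the jars; leave it alone. Origin at the centre of its underside
- stopper: small black rubber stopper, 40 mm across, 34 mm high, in the tray behind the jars; leave it alone. Origin at the centre of its underside
- flask_ring: green flask ring, 84 mm across, 24 mm high, on the bench beyond; leave it alone. Origin at the centre of its underside
- reagent: brown glass bottle, 70 mm across, 150 mm high, on the bench beyond; leave it alone. Origin at the centre of its underside
- beaker: small glass beaker, 66 mm across, 85 mm high, on the bench beyond; leave it alone. Origin at the centre of its underside

How it is judged:
By the outcome, as a careful person would: the job done as asked, in the order asked, and still so for the second after the job is handed in, with the robot touching nothing.
It also fails if it takes over 72 s, if anything falls off the work surface, if the arm or the gripper's body presses on something with over 40 N, if the wrist force passes 120 N, or if a joint passes its speed limit or range.

## Robot

A 6-joint arm with a two-finger parallel gripper is mounted at the origin on the work surface. World frame = base frame: x ahead of the robot, y to its left, z up, the work surface at z = 0. Lengths are in m, angles in rad, forces in N, time in s.
With the tool pointing down it reaches from about 0.35 to 0.8 m from the base axis. Payload 7.3 kg.
Tool frame: the origin (TCP) lies at the very end of the fingers, on their centre line; the grasp point (between the pads) lies 19 mm behind it (hold_point_z is the distance from the TCP to the grasp point, in m); z points along the fingers, y is the direction in which the jaws open and shut (so a half turn about z gives the same grasp; the last joint's range is limited). The gripper opens to 85 mm and grips with 20 to 120 N. Pads are 22 mm wide; open, the fingers measure 114 mm over their backs; the gripper's body (76 mm by 85 mm) begins 54 mm behind the grasp point. The pads swing forward as they close: fully open they stand 13 mm farther back than shut.
Start: joints at [0.957, 0.342, 1.524, -0, 1.275, -0.146], TCP at [0.237, 0.469, 0.231] pointing down, gripper open.
Joint ranges: [-2.53, 2.53], [-0.77, 2.02], [0.04, 2.7], [-1, 4.14], [0.28, 2.66], [-3.11, 3.11]. Speed limits (rad/s): [2.57, 2.57, 3.14, 3.14, 3.14, 3.14].

## Interface

Orientations are given as a 3x3 rotation matrix whose columns are the frame's x, y, z axes.
In Python, from plant import get_obs, capture, camera_info, close_job, hold_point_z gives the robot as it stands. The module is installed in compiled form; this text tells all that it offers.
- The arm moves only by the shell command python3 -m pendant 'ROWS' [FORCE]. ROWS is JSON, a list of rows, each an object of numbers: "fingers": the opening, from -1 (shut) to 1 (fully open); "dx", "dy", "dz": the shift along the tool's x, y, z normalised to -1 to 1, where 1 is 0.5 m; "turn": the turn about the tool's z normalised to -1 to 1, where 1 is 2 rad. In form: [{"fingers": .., "dx": .., "dy": .., "dz": .., "turn": ..}, ...]. A call has 1 to 20 rows; each row is the pose to reach, as a shift and turn from the pose commanded when the call began, along the tool's axes at that moment; what a row does not reach only later rows make up. A row lasts 1/10 s, in which the tool goes at most 50 mm and 8.59 degrees, less where a joint would pass 70% of its speed; a pose out of reach is approached as far as the arm can. A call with a number of a shift or a turn outside -1 to 1 is refused whole. A call with a gripper value outside its range is refused whole. The fingers move at their own pace and stop on an object; FORCE is the grip in N (left out, the last holds). Time passes only in rows, so rows that repeat a pose let the fingers close. It gives the time, the measured TCP pose, the force and the opening at its end, in the units of the state.
- get_obs(): the state, without advancing time (a new reading comes with each control period).
- capture(name): name is "scene" or "top" or "wrist"; returns the picture (420x560x3 uint8, blue, green, red); there is no depth.
- camera_info(name): a dict with "K" (3x3 intrinsics, pixels), "k1" (the pictures are not rectified: a ray, as slopes to the right and down, at radius r is drawn at 1 + k1 r^2 times it, then the intrinsics apply), "view" (4x4, takes a point from world to camera coordinates). Camera axes: x right, y up, looking along -z (the intrinsics and any distortion apply to the point x, -y, -z); pixel columns grow to the right and rows downward; lengths in m; the calibration is good to about 2 mm. A picture is of the moment at which its call begins: read the wrist's pose just before it. camera_info takes no time and is no camera call; for the wrist camera it gives the pose at the moment of the call.
- close_job(): hands the job in, once; it reports no verdict.
The state is a dict: "clock": time; "joint_pos": joint angles; "qd": joint speeds; "joint_torque": joint torques, N m; "eef_pos": TCP position; "orientation": TCP orientation; "wrist_force": force on the tool from outside, world axes, zero at the start; "ft_torque": the same for the moment, N m; "finger_gap": finger opening in m.
Only numpy, scipy, OpenCV 4.12 (cv2) and the standard library are available. Lean on these libraries where they do the work, as an engineer would, in place of code of your own. Each camera call takes 0.05 s, during which the arm holds its last target. There are 200 camera calls.

## Working session

There is one attempt and no reset: what is moved stays moved. The work goes in short steps, Python scripts to look and compute and a shell command to move; the robot and the scene stay as the last step left them, time stands still between calls to the robot, and variables do not carry over. Pictures are saved under pics/ and viewed, about 8 in all and at most 12, crops included, and the job is handed in when it is done.

```bash
mkdir -p pics; python3 - <<'E'
from plant import *
import cv2,numpy as np
o=get_obs();print({k:np.round(v,3).tolist() for k,v in o.items()},hold_point_z)
for n in("top","scene"):
    cv2.imwrite(f"pics/{n}0.png",capture(n)); c=camera_info(n);print(n,np.round(c["K"],1).tolist(),c["k1"],np.round(c["view"],3).tolist())
E
```

```text
{'clock': 0.0, 'joint_pos': [0.957, 0.343, 1.525, 0.0, 1.275, -0.146], 'qd': [0.0, -0.0, 0.0, -0.002, -0.0, 0.002], 'joint_torque': [-0.002, -43.368, -24.601, -0.0, 0.008, -0.0], 'eef_pos': [0.236, 0.468, 0.231], 'orientation': [[-0.893, 0.451, -0.001], [0.451, 0.893, -0.001], [0.0, -0.002, -1.0]], 'wrist_force': [-0.18, 0.249, 0.825], 'ft_torque': [0.027, -0.02, -0.006], 'finger_gap': 0.085} 0.0187
top [[414.6, 0.0, 271.4], [0.0, 414.6, 213.1], [0.0, 0.0, 1.0]] 0.024653886498744965 [[-0.011, -1.0, -0.011, 0.03], [0.992, -0.013, 0.125, -0.593], [-0.125, -0.01, 0.992, -0.908], [0.0, 0.0, 0.0, 1.0]]
scene [[381.1, 0.0, 279.3], [0.0, 381.1, 218.7], [0.0, 0.0, 1.0]] 0.014631552627702004 [[-0.756, 0.655, 0.015, 0.419], [-0.413, -0.494, 0.765, 0.179], [0.508, 0.572, 0.644, -1.274], [0.0, 0.0, 0.0, 1.0]]
```

View pics/top0.png

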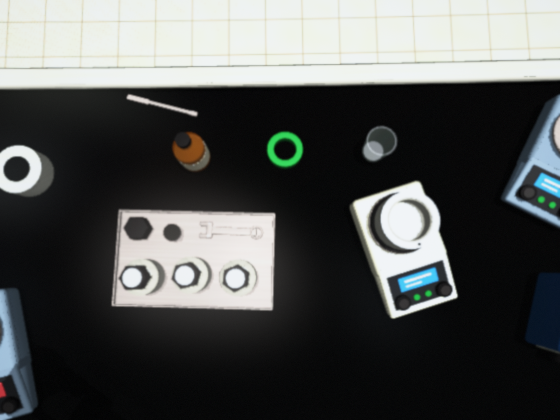

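View pics/scene0.png

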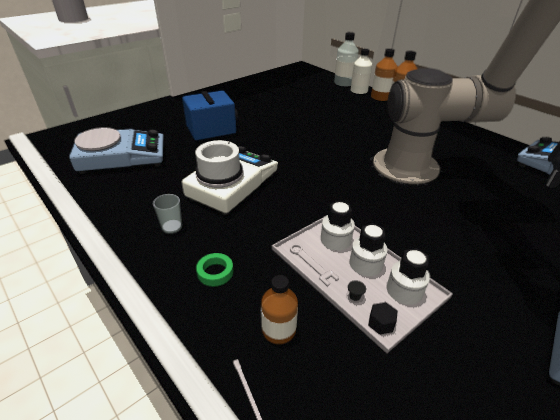

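```bash
cat > h.py <<'E'
import numpy as np,cv2
from plant import *
def ray(n,u,v,z,ci=None):
    c=ci or camera_info(n);K=np.array(c["K"]);V=np.array(c["view"])
    d=np.array([(u-K[0,2])/K[0,0],(v-K[1,2])/K[1,1]]);s=d.copy()
    for _ in range(20): s=d/(1+c["k1"]*(s@s))
    r=V[:3,:3].T@np.array([s[0],-s[1],-1]);o=-V[:3,:3].T@V[:3,3]
    return (o+r*(z-o[2])/r[2])[:2]
def proj(n,p,ci=None):
    c=ci or camera_info(n);K=np.array(c["K"]);V=np.array(c["view"])
    q=(V@np.c_[np.atleast_2d(p),np.ones(len(np.atleast_2d(p)))].T)[:3]
    s=np.array([q[0]/-q[2],-q[1]/-q[2]]);s=s*(1+c["k1"]*(s**2).sum(0))
    return np.c_[K[0,0]*s[0]+K[0,2],K[1,1]*s[1]+K[1,2]]
E
python3 - <<'E'
from h import *
i=cv2.imread("pics/top0.png")
a=cv2.resize(i[248:308,112:272],None,fx=5,fy=5,interpolation=cv2.INTER_CUBIC)
b=cv2.resize(i[182:255,360:450],None,fx=4,fy=4,interpolation=cv2.INTER_CUBIC)
w=np.zeros((600,800,3),np.uint8);w[:300]=a;w[304:596,:360]=b
cv2.imwrite("pics/crop.png",w)
for u,v in((133,278),(185,273),(237,279)):print(ray("top",u,v,.111))
print("bore",ray("top",407,221,.15))
for u,v in((119,210),(275,213),(274,309),(112,305)):print(ray("top",u,v,.014))
E
```

```text
[0.45279812 0.30940657]
[0.46158523 0.20240105]
[0.44803801 0.0949576 ]
bore [ 0.55977244 -0.24748445]
[0.60811044 0.38020435]
[0.59633452 0.01501848]
[0.37689416 0.02005052]
[0.39034843 0.38814878]
```

View pics/crop.png

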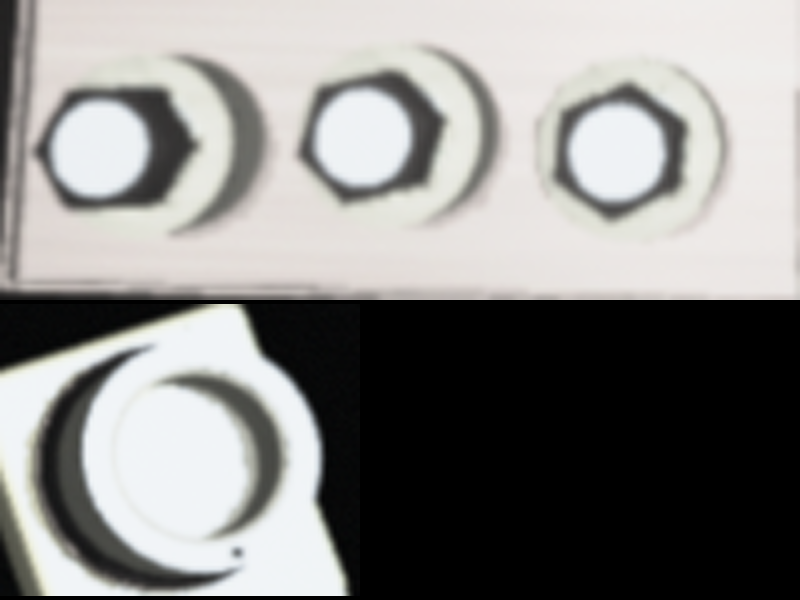

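```bash
cat >> h.py <<'E'
def go(x,y,z,yaw=None):
    """rows values to bring TCP to x,y,z and tool-y axis to yaw deg (mod 180)"""
    o=get_obs();R=np.array(o["orientation"]);d=R.T@(np.array([x,y,z])-o["eef_pos"])
    cur=np.degrees(np.arctan2(R[1,1],R[0,1]));t=0
    if yaw is not None: t=-((yaw-cur+90)%180-90)
    print("cur yaw %.2f q6 %.2f clock %.2f"%(cur,o["joint_pos"][5],o["clock"]),"dx %.4f dy %.4f dz %.4f"%tuple(d/.5),"turn %.4f (%.1fdeg)"%(np.radians(t)/2,t))
E
python3 - <<'E'
from h import *
c=camera_info("wrist");V=np.array(c["view"]);o=get_obs();R=np.array(o["orientation"])
p=-V[:3,:3].T@V[:3,3];print("cam in tool",R.T@(p-o["eef_pos"]),"look",R.T@(-V[2,:3]),"right",R.T@V[0,:3],c["K"][0],c["k1"])
go(.43,.20,.33,90)
E
```

```text
cam in tool [ 0.07052728 -0.00136222 -0.14133385] look [-2.78830887e-01 -3.33461845e-04  9.60340161e-01] right [3.51431905e-05 9.99999936e-01 3.57436713e-04] [308.67029622   0.         279.37188684] -0.07181638060734294
cur yaw 63.20 q6 -0.15 clock 0.10 dx -0.5873 dy -0.3047 dz -0.1983 turn -0.2339 (-26.8deg)
```

```bash
R='{"fingers":1,"dx":-0.59,"dy":-0.30,"dz":-0.15,"turn":-0.234}'; python3 -m pendant '[{"fingers":1,"dx":-0.59,"dy":-0.30,"dz":-0.15,"turn":-0.234},{"fingers":1,"dx":-0.59,"dy":-0.30,"dz":-0.15,"turn":-0.234},{"fingers":1,"dx":-0.59,"dy":-0.30,"dz":-0.15,"turn":-0.234},{"fingers":1,"dx":-0.59,"dy":-0.30,"dz":-0.15,"turn":-0.234},{"fingers":1,"dx":-0.59,"dy":-0.30,"dz":-0.15,"turn":-0.234},{"fingers":1,"dx":-0.59,"dy":-0.30,"dz":-0.15,"turn":-0.234},{"fingers":1,"dx":-0.59,"dy":-0.30,"dz":-0.15,"turn":-0.234},{"fingers":1,"dx":-0.59,"dy":-0.30,"dz":-0.15,"turn":-0.234},{"fingers":1,"dx":-0.59,"dy":-0.30,"dz":-0.15,"turn":-0.234},{"fingers":1,"dx":-0.59,"dy":-0.30,"dz":-0.15,"turn":-0.234},{"fingers":1,"dx":-0.59,"dy":-0.30,"dz":-0.15,"turn":-0.234}]'
python3 - <<'E'
from h import *
import pickle
c=camera_info("wrist");i=capture("wrist");pickle.dump(c,open("w1.pkl","wb"))
cv2.imwrite("pics/w1raw.png",i)
# white discs on caps
a=cv2.resize(i,None,fx=1.42,fy=1.42,interpolation=cv2.INTER_CUBIC);cv2.imwrite("pics/w1.png",a)
o=get_obs();print(o["eef_pos"],o["wrist_force"],o["ft_torque"],o["clock"])
E
```

```text
clock: 1.2
eef_pos: [0.4314, 0.2029, 0.3059]
orientation: [[-1.0, -0.002, -0.001], [-0.002, 1.0, 0.0], [0.001, 0.0, -1.0]]
wrist_force: [-0.7, 0.9, 0.1]
finger_gap: 0.0854
[0.43142102 0.2028775  0.3059694 ] [-0.35119539 -0.10165463 -0.09748077] [-0.0217716   0.0176299   0.00167861] 1.25
```

View pics/w1.png

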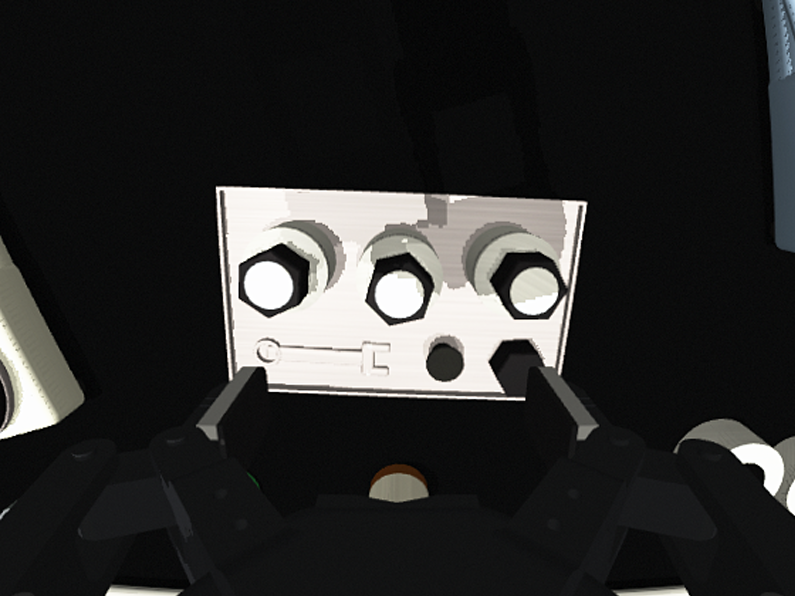

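```bash
cat >> h.py <<'E'
from scipy.optimize import minimize
import pickle
def fithex(img,ci,x0,zt=.111,h=.038,S=4,thr=62,dbg=None):
    z0=np.array([[*x0,zt]]);c=proj(None,z0,ci)[0];r=34
    u0,v0=int(c[0])-r,int(c[1])-r
    g=cv2.cvtColor(img,cv2.COLOR_BGR2GRAY)[v0:v0+2*r,u0:u0+2*r]
    g=cv2.resize(g,None,fx=S,fy=S,interpolation=cv2.INTER_CUBIC)
    m=(g<thr).astype(np.uint8)
    cs,_=cv2.findContours(m,cv2.RETR_EXTERNAL,cv2.CHAIN_APPROX_NONE)
    ctr=((c-[u0,v0]+.5)*S-.5)
    best=max(cs,key=lambda k:cv2.contourArea(k)*(cv2.pointPolygonTest(k,tuple(map(float,ctr)),False)>=0))
    M=np.zeros_like(m);cv2.drawContours(M,[best],-1,1,-1)
    def hull(p):
        a=np.radians(p[2]+30+60*np.arange(6));R=.025/np.cos(np.pi/6)
        P=[[p[0]+R*np.cos(t),p[1]+R*np.sin(t),z] for z in(zt,zt-h) for t in a]
        q=((proj(None,P,ci)-[u0,v0]+.5)*S-.5)
        return cv2.convexHull((q*16).astype(np.int32))
    def cost(p):
        D=np.zeros_like(M);cv2.fillConvexPoly(D,hull(p),1,shift=4);return (D!=M).sum()/M.sum()
    bs=None
    for a in range(-30,30,10):
        s=minimize(cost,[*x0,a],method="Nelder-Mead",options=dict(initial_simplex=np.array([[x0[0],x0[1],a],[x0[0]+.006,x0[1],a],[x0[0],x0[1]+.006,a],[x0[0],x0[1],a+10]])))
        if bs is None or s.fun<bs.fun:bs=s
    return bs.x,bs.fun   # x,y, angle of a flat normal (deg, mod 60)
E
python3 - <<'E'
from h import *
ci=pickle.load(open("w1.pkl","rb"));w=cv2.imread("pics/w1raw.png");t=cv2.imread("pics/top0.png");ct=camera_info("top")
for n,u,v in(("A",534,290),("B",400,295),("C",270,287)):
    x0=ray(None,u/1.42,v/1.42,.111,ci);print(n,"disc",x0.round(4))
    for im,c in((w,ci),(t,ct)):
        for thr in(50,75): 
            p,f=fithex(im,c,x0,thr=thr);print(p.round(4),round(f,3))
E
```

```text
A disc [0.4528 0.3114]
[0.4532 0.3108 6.0677] 0.084
[0.4533 0.3111 3.9841] 0.094
[ 0.4808  0.1954 70.    ] 1.0
[  0.4282   0.1881 147.7778] 1.0
B disc [0.4572 0.2041]
[ 0.456   0.2032 15.706 ] 0.089
[  0.4563   0.203  -44.8824] 0.069
[ 0.5006  0.1054 81.1111] 1.0
[ 0.5006  0.1054 81.1111] 1.0
C disc [0.4508 0.1002]
[ 0.4485  0.0991 29.0627] 0.081
[ 0.4486  0.0991 27.6166] 0.066
[  0.5603   0.0297 -19.5062] 1.0
[  0.5603   0.0297 -19.5062] 1.0
```

```bash
python3 -c "
from h import *
go(.4563,.203,.20,75.5)"
```

```text
cur yaw 90.14 q6 -1.29 clock 1.25 dx -0.0499 dy 0.0001 dz 0.2119 turn 0.1277 (14.6deg)
```

```bash
python3 -m pendant '[{"fingers":1,"dx":-0.05,"dy":0,"dz":0.1,"turn":0.06},{"fingers":1,"dx":-0.05,"dy":0,"dz":0.19,"turn":0.128},{"fingers":1,"dx":-0.05,"dy":0,"dz":0.212,"turn":0.128},{"fingers":1,"dx":-0.05,"dy":0,"dz":0.212,"turn":0.128},{"fingers":1,"dx":-0.05,"dy":0,"dz":0.212,"turn":0.128},{"fingers":1,"dx":-0.05,"dy":0,"dz":0.212,"turn":0.128}]'
cat >> h.py <<'E'
def look(name,x0,zt=.111,r=None):
    c=camera_info("wrist");i=capture("wrist");cv2.imwrite(f"pics/{name}.png",i);pickle.dump(c,open(name+".pkl","wb"))
    for thr in(45,60,75):
        p,f=fithex(i,c,np.array(x0),zt=zt,thr=thr);print(p.round(4),round(f,3))
    return p
E
sed -i 's/S=4,thr=62,dbg=None/S=4,thr=62,r=34/; s/;r=34$//' h.py; sed -i 's/fithex(i,c,np.array(x0),zt=zt,thr=thr)/fithex(i,c,np.array(x0),zt=zt,thr=thr,r=r or 34)/' h.py
python3 - <<'E'
from h import *
p=look("wB",(.4563,.203),r=60)
go(p[0],p[1],.078,p[2]+60)
i=cv2.imread("pics/wB.png");cv2.imwrite("pics/wBv.png",i)
E
```

```text
clock: 1.85
eef_pos: [0.4584, 0.2024, 0.2028]
orientation: [[-0.968, 0.251, 0.004], [0.251, 0.968, 0.001], [-0.004, 0.002, -1.0]]
wrist_force: [-0.4, 0.3, 0.1]
finger_gap: 0.0855
[ 0.4561  0.2031 10.4917] 0.074
[  0.4562   0.2034 -46.1208] 0.066
[  0.4562   0.2036 -46.0666] 0.057
cur yaw 75.44 q6 -1.05 clock 1.90 dx 0.0057 dy 0.0010 dz 0.2491 turn 0.5367 (61.5deg)
```

View pics/wBv.png

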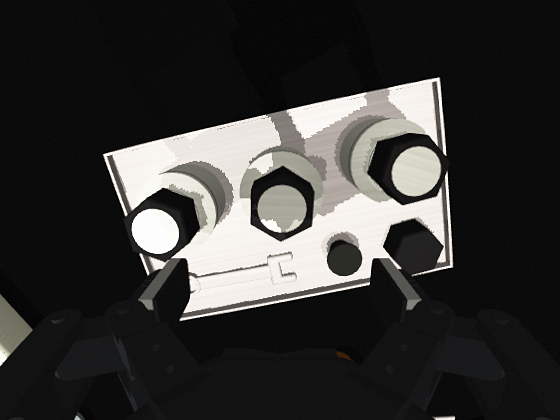

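```bash
python3 -m pendant '[{"fingers":1,"dx":0.005,"dy":0.001,"dz":0.09,"turn":0.012},{"fingers":1,"dx":0.005,"dy":0.001,"dz":0.17,"turn":0.012},{"fingers":1,"dx":0.005,"dy":0.001,"dz":0.225,"turn":0.012},{"fingers":1,"dx":0.005,"dy":0.001,"dz":0.247,"turn":0.012},{"fingers":1,"dx":0.005,"dy":0.001,"dz":0.247,"turn":0.012},{"fingers":1,"dx":0.005,"dy":0.001,"dz":0.247,"turn":0.012}]' && python3 -m pendant '[{"fingers":-0.1,"dx":0,"dy":0,"dz":0,"turn":0},{"fingers":-0.1,"dx":0,"dy":0,"dz":0,"turn":0},{"fingers":-0.3,"dx":0,"dy":0,"dz":0,"turn":0},{"fingers":-0.6,"dx":0,"dy":0,"dz":0,"turn":0},{"fingers":-1,"dx":0,"dy":0,"dz":0,"turn":0},{"fingers":-1,"dx":0,"dy":0,"dz":0,"turn":0},{"fingers":-1,"dx":0,"dy":0,"dz":0,"turn":0},{"fingers":-1,"dx":0,"dy":0,"dz":0,"turn":0}]' 50
python3 -c "
from h import *
go(.4562,.2034,.078,74)
o=get_obs();print(o['wrist_force'],o['ft_torque'])"
```

```text
clock: 2.5
eef_pos: [0.4563, 0.2032, 0.0784]
orientation: [[-0.961, 0.276, 0.003], [0.276, 0.961, 0.001], [-0.002, 0.002, -1.0]]
wrist_force: [-0.1, 0.8, 0.6]
finger_gap: 0.0854
clock: 3.3
eef_pos: [0.4559, 0.2032, 0.0781]
orientation: [[-0.961, 0.276, 0.003], [0.276, 0.961, 0.001], [-0.002, 0.001, -1.0]]
wrist_force: [-0.9, 0.7, 5.7]
finger_gap: 0.0496
cur yaw 73.98 q6 -1.03 clock 3.30 dx -0.0004 dy 0.0005 dz 0.0001 turn -0.0002 (-0.0deg)
[-0.90041305  0.70211943  5.72414766] [-0.11267838  0.15386786  0.05884867]
```

```bash
cat >> h.py <<'E'
def ft(n=8):
    T=[];F=[]
    for _ in range(n):
        capture("wrist");o=get_obs();R=np.array(o["orientation"]);T.append(R.T@o["ft_torque"]);F.append(o["wrist_force"])
    T=np.array(T);print("tool torque",T.mean(0).round(4),"sd",T.std(0).round(4),"F",np.mean(F,0).round(2),"pos",np.round(o["eef_pos"],4),"gap",round(o["finger_gap"],4),"t",round(o["clock"],2))
E
python3 -m pendant '[{"fingers":-1,"dx":0,"dy":0,"dz":-0.02,"turn":0},{"fingers":-1,"dx":0,"dy":0,"dz":-0.06,"turn":0},{"fingers":-1,"dx":0,"dy":0,"dz":-0.12,"turn":0},{"fingers":-1,"dx":0,"dy":0,"dz":-0.18,"turn":0},{"fingers":-1,"dx":0,"dy":0,"dz":-0.24,"turn":0},{"fingers":-1,"dx":0,"dy":0,"dz":-0.27,"turn":0},{"fingers":-1,"dx":0,"dy":0,"dz":-0.28,"turn":0},{"fingers":-1,"dx":0,"dy":0,"dz":-0.28,"turn":0},{"fingers":-1,"dx":0,"dy":0,"dz":-0.28,"turn":0},{"fingers":-1,"dx":0,"dy":0,"dz":-0.28,"turn":0},{"fingers":-1,"dx":0,"dy":0,"dz":-0.28,"turn":0}]'
python3 -c "
from h import *
ft()"
```

```text
clock: 4.4
eef_pos: [0.4547, 0.2027, 0.2159]
orientation: [[-0.961, 0.276, -0.002], [0.276, 0.961, -0.0], [0.002, -0.001, -1.0]]
wrist_force: [0.3, -0.4, -3.5]
finger_gap: 0.0496
tool torque [-0.0049 -0.0172  0.0074] sd [0.017  0.0334 0.023 ] F [ 0.13  0.03 -3.63] pos [0.4551 0.2028 0.2168] gap 0.0493 t 4.8
```

```bash
python3 -m pendant '[{"fingers":-1,"dx":0,"dy":0.09,"dz":0,"turn":0},{"fingers":-1,"dx":0,"dy":0.18,"dz":0,"turn":0},{"fingers":-1,"dx":0,"dy":0.25,"dz":0,"turn":0},{"fingers":-1,"dx":0,"dy":0.30,"dz":0,"turn":0},{"fingers":-1,"dx":0,"dy":0.33,"dz":0,"turn":0},{"fingers":-1,"dx":0,"dy":0.34,"dz":0,"turn":0},{"fingers":-1,"dx":0,"dy":0.34,"dz":0,"turn":0},{"fingers":-1,"dx":0,"dy":0.34,"dz":0,"turn":0}]'
python3 -c "
from h import *
ft(11)"
python3 -m pendant '[{"fingers":-1,"dx":0,"dy":-0.09,"dz":0,"turn":0},{"fingers":-1,"dx":0,"dy":-0.18,"dz":0,"turn":0},{"fingers":-1,"dx":0,"dy":-0.25,"dz":0,"turn":0},{"fingers":-1,"dx":0,"dy":-0.30,"dz":0,"turn":0},{"fingers":-1,"dx":0,"dy":-0.33,"dz":0,"turn":0},{"fingers":-1,"dx":0,"dy":-0.34,"dz":0,"turn":0},{"fingers":-1,"dx":0,"dy":-0.34,"dz":0,"turn":0},{"fingers":-1,"dx":0,"dy":-0.34,"dz":0,"turn":0}]'
python3 -c "
from h import *
ft(11)"
```

```text
clock: 5.6
eef_pos: [0.5019, 0.3654, 0.2167]
orientation: [[-0.961, 0.277, -0.0], [0.277, 0.961, -0.001], [0.0, -0.001, -1.0]]
wrist_force: [0.6, -0.2, -3.0]
finger_gap: 0.0493
tool torque [ 0.0107 -0.0008 -0.0042] sd [0.0276 0.027  0.0299] F [ 0.13 -0.11 -3.45] pos [0.5021 0.3661 0.2168] gap 0.0491 t 6.15
clock: 6.95
eef_pos: [0.4555, 0.2037, 0.2169]
orientation: [[-0.961, 0.276, 0.001], [0.276, 0.961, 0.001], [-0.0, 0.001, -1.0]]
wrist_force: [0.0, -0.4, -3.5]
finger_gap: 0.0493
tool torque [ 0.0054  0.0048 -0.0181] sd [0.0189 0.0158 0.0436] F [-0.26 -0.3  -3.19] pos [0.4551 0.2029 0.2168] gap 0.0491 t 7.5
```

```bash
python3 -m pendant '[{"fingers":-1,"dx":0,"dy":0,"dz":0.03,"turn":0},{"fingers":-1,"dx":0,"dy":0,"dz":0.09,"turn":0},{"fingers":-1,"dx":0,"dy":0,"dz":0.16,"turn":0},{"fingers":-1,"dx":0,"dy":0,"dz":0.22,"turn":0},{"fingers":-1,"dx":0,"dy":0,"dz":0.25,"turn":0},{"fingers":-1,"dx":0,"dy":0,"dz":0.265,"turn":0},{"fingers":-1,"dx":0,"dy":0,"dz":0.272,"turn":0},{"fingers":-1,"dx":0,"dy":0,"dz":0.276,"turn":0},{"fingers":-1,"dx":0,"dy":0,"dz":0.278,"turn":0},{"fingers":-1,"dx":0,"dy":0,"dz":0.279,"turn":0},{"fingers":-1,"dx":0,"dy":0,"dz":0.279,"turn":0},{"fingers":-1,"dx":0,"dy":0,"dz":0.279,"turn":0}]'
python3 -c "
from h import *
go(.4559,.2032,.0781,74)"
```

```text
clock: 8.7
eef_pos: [0.4557, 0.203, 0.0781]
orientation: [[-0.961, 0.276, 0.002], [0.276, 0.961, 0.001], [-0.002, 0.001, -1.0]]
wrist_force: [-0.2, 0.6, 2.8]
finger_gap: 0.0494
cur yaw 73.97 q6 -1.03 clock 8.70 dx -0.0003 dy 0.0005 dz 0.0001 turn -0.0003 (-0.0deg)
```

```bash
python3 -m pendant '[{"fingers":-0.1,"dx":0,"dy":0,"dz":0,"turn":0},{"fingers":0.4,"dx":0,"dy":0,"dz":0,"turn":0},{"fingers":1,"dx":0,"dy":0,"dz":0,"turn":0},{"fingers":1,"dx":0,"dy":0,"dz":0,"turn":0},{"fingers":1,"dx":0,"dy":0,"dz":0,"turn":0},{"fingers":1,"dx":0,"dy":0,"dz":0,"turn":0},{"fingers":1,"dx":0,"dy":0,"dz":-0.04,"turn":0},{"fingers":1,"dx":0,"dy":0,"dz":-0.12,"turn":0},{"fingers":1,"dx":0,"dy":0,"dz":-0.20,"turn":0},{"fingers":1,"dx":0,"dy":0,"dz":-0.25,"turn":0},{"fingers":1,"dx":0,"dy":0,"dz":-0.25,"turn":0}]'
python3 -c "
from h import *
go(.4485,.0991,.203,88)"
```

```text
clock: 9.8
eef_pos: [0.457, 0.2034, 0.206]
orientation: [[-0.961, 0.276, 0.007], [0.276, 0.961, 0.002], [-0.007, 0.004, -1.0]]
wrist_force: [-0.1, 0.5, -0.7]
finger_gap: 0.0854
cur yaw 73.97 q6 -1.03 clock 9.80 dx -0.0412 dy -0.2052 dz 0.0055 turn -0.1224 (-14.0deg)
```

```bash
python3 -m pendant '[{"fingers":1,"dx":-0.02,"dy":-0.09,"dz":0,"turn":-0.06},{"fingers":1,"dx":-0.041,"dy":-0.17,"dz":0,"turn":-0.122},{"fingers":1,"dx":-0.041,"dy":-0.205,"dz":0,"turn":-0.122},{"fingers":1,"dx":-0.041,"dy":-0.205,"dz":0,"turn":-0.122},{"fingers":1,"dx":-0.041,"dy":-0.205,"dz":0,"turn":-0.122},{"fingers":1,"dx":-0.041,"dy":-0.205,"dz":0,"turn":-0.122}]'
python3 - <<'E'
from h import *
p=look("wC",(.4485,.0991),r=55)
go(p[0],p[1],.0784,p[2]+60)
p=look("wC2",(.4485,.0991),r=55)
E
```

```text
clock: 10.4
eef_pos: [0.4465, 0.0994, 0.2019]
orientation: [[-0.999, 0.035, -0.0], [0.035, 0.999, 0.0], [0.0, 0.0, -1.0]]
wrist_force: [-0.3, 0.2, -0.0]
finger_gap: 0.0853
[ 0.449   0.0983 21.6151] 0.075
[ 0.4479  0.0983 21.6039] 0.068
[ 0.4486  0.0984 22.1846] 0.06
cur yaw 88.01 q6 -1.48 clock 10.45 dx -0.0043 dy -0.0022 dz 0.2471 turn 0.0508 (5.8deg)
[ 0.4486  0.0983 21.9229] 0.075
[ 0.448   0.0984 21.0717] 0.067
[ 0.4487  0.0987 24.8213] 0.06
```

```bash
python3 -m pendant '[{"fingers":1,"dx":-0.004,"dy":-0.002,"dz":0.09,"turn":0.035},{"fingers":1,"dx":-0.004,"dy":-0.002,"dz":0.17,"turn":0.035},{"fingers":1,"dx":-0.004,"dy":-0.002,"dz":0.225,"turn":0.035},{"fingers":1,"dx":-0.004,"dy":-0.002,"dz":0.247,"turn":0.035},{"fingers":1,"dx":-0.004,"dy":-0.002,"dz":0.247,"turn":0.035},{"fingers":0.3,"dx":-0.004,"dy":-0.002,"dz":0.247,"turn":0.035},{"fingers":-0.1,"dx":-0.004,"dy":-0.002,"dz":0.247,"turn":0.035},{"fingers":-0.3,"dx":-0.004,"dy":-0.002,"dz":0.247,"turn":0.035},{"fingers":-0.6,"dx":-0.004,"dy":-0.002,"dz":0.247,"turn":0.035},{"fingers":-1,"dx":-0.004,"dy":-0.002,"dz":0.247,"turn":0.035},{"fingers":-1,"dx":-0.004,"dy":-0.002,"dz":0.247,"turn":0.035},{"fingers":-1,"dx":-0.004,"dy":-0.002,"dz":0.247,"turn":0.035},{"fingers":-1,"dx":-0.004,"dy":-0.002,"dz":0.247,"turn":0.035}]' 50 && python3 -m pendant '[{"fingers":-1,"dx":0,"dy":0,"dz":-0.02,"turn":0},{"fingers":-1,"dx":0,"dy":0,"dz":-0.06,"turn":0},{"fingers":-1,"dx":0,"dy":0,"dz":-0.12,"turn":0},{"fingers":-1,"dx":0,"dy":0,"dz":-0.18,"turn":0},{"fingers":-1,"dx":0,"dy":0,"dz":-0.24,"turn":0},{"fingers":-1,"dx":0,"dy":0,"dz":-0.27,"turn":0},{"fingers":-1,"dx":0,"dy":0,"dz":-0.28,"turn":0},{"fingers":-1,"dx":0,"dy":0,"dz":-0.28,"turn":0},{"fingers":-1,"dx":0,"dy":0,"dz":-0.28,"turn":0}]'  && python3 -m pendant '[{"fingers":-1,"dx":0,"dy":0.09,"dz":0,"turn":0},{"fingers":-1,"dx":0,"dy":0.18,"dz":0,"turn":0},{"fingers":-1,"dx":0,"dy":0.25,"dz":0,"turn":0},{"fingers":-1,"dx":0,"dy":0.30,"dz":0,"turn":0},{"fingers":-1,"dx":0,"dy":0.33,"dz":0,"turn":0},{"fingers":-1,"dx":0,"dy":0.34,"dz":0,"turn":0},{"fingers":-1,"dx":0,"dy":0.34,"dz":0,"turn":0},{"fingers":-1,"dx":0,"dy":0.34,"dz":0,"turn":0}]'
python3 -c "
from h import *
ft(11)"
python3 -m pendant '[{"fingers":-1,"dx":0,"dy":-0.09,"dz":0,"turn":0},{"fingers":-1,"dx":0,"dy":-0.18,"dz":0,"turn":0},{"fingers":-1,"dx":0,"dy":-0.25,"dz":0,"turn":0},{"fingers":-1,"dx":0,"dy":-0.30,"dz":0,"turn":0},{"fingers":-1,"dx":0,"dy":-0.33,"dz":0,"turn":0},{"fingers":-1,"dx":0,"dy":-0.34,"dz":0,"turn":0},{"fingers":-1,"dx":0,"dy":-0.34,"dz":0,"turn":0},{"fingers":-1,"dx":0,"dy":-0.34,"dz":0,"turn":0}]'
python3 -c "
from h import *
ft(11)"
```

```text
clock: 11.8
eef_pos: [0.4496, 0.098, 0.0804]
orientation: [[-0.994, 0.106, 0.004], [0.106, 0.994, 0.001], [-0.004, 0.001, -1.0]]
wrist_force: [-0.0, 2.5, 5.8]
finger_gap: 0.0492
clock: 12.7
eef_pos: [0.4476, 0.0975, 0.2178]
orientation: [[-0.994, 0.106, -0.002], [0.106, 0.994, -0.0], [0.002, -0.0, -1.0]]
wrist_force: [0.8, 0.2, -5.6]
finger_gap: 0.0496
clock: 13.5
eef_pos: [0.4663, 0.2655, 0.2185]
orientation: [[-0.994, 0.106, -0.001], [0.106, 0.994, -0.001], [0.001, -0.001, -1.0]]
wrist_force: [0.2, -0.5, -4.4]
finger_gap: 0.0492
tool torque [0.0149 0.0116 0.0046] sd [0.0376 0.0383 0.0385] F [-0.13  0.13 -5.21] pos [0.4664 0.2666 0.2189] gap 0.0492 t 14.05
clock: 14.85
eef_pos: [0.4486, 0.0983, 0.2189]
orientation: [[-0.994, 0.105, 0.0], [0.105, 0.994, 0.001], [-0.0, 0.001, -1.0]]
wrist_force: [0.4, 0.9, -4.3]
finger_gap: 0.0492
tool torque [-0.0055 -0.0224  0.0001] sd [0.026  0.0296 0.0268] F [-0.17 -0.08 -5.28] pos [0.4485 0.0977 0.2188] gap 0.0494 t 15.4
```

```bash
python3 -m pendant '[{"fingers":-1,"dx":0,"dy":0.1,"dz":0,"turn":0},{"fingers":-1,"dx":0,"dy":0.2,"dz":0,"turn":0},{"fingers":-1,"dx":0,"dy":0.285,"dz":0,"turn":0},{"fingers":-1,"dx":0,"dy":0.35,"dz":0,"turn":0},{"fingers":-1,"dx":0,"dy":0.395,"dz":0,"turn":0},{"fingers":-1,"dx":0,"dy":0.42,"dz":0,"turn":0},{"fingers":-1,"dx":0,"dy":0.43,"dz":0,"turn":0},{"fingers":-1,"dx":0,"dy":0.43,"dz":0,"turn":0}]'
python3 -c "
from h import *
ft(14)"
python3 -m pendant '[{"fingers":-1,"dx":0,"dy":-0.1,"dz":0,"turn":0},{"fingers":-1,"dx":0,"dy":-0.2,"dz":0,"turn":0},{"fingers":-1,"dx":0,"dy":-0.285,"dz":0,"turn":0},{"fingers":-1,"dx":0,"dy":-0.35,"dz":0,"turn":0},{"fingers":-1,"dx":0,"dy":-0.395,"dz":0,"turn":0},{"fingers":-1,"dx":0,"dy":-0.42,"dz":0,"turn":0},{"fingers":-1,"dx":0,"dy":-0.43,"dz":0,"turn":0},{"fingers":-1,"dx":0,"dy":-0.43,"dz":0,"turn":0}]'
python3 -c "
from h import *
ft(14)"
```

```text
clock: 16.2
eef_pos: [0.4711, 0.3111, 0.2186]
orientation: [[-0.994, 0.105, -0.0], [0.105, 0.994, -0.0], [0.0, -0.001, -1.0]]
wrist_force: [-0.7, -0.2, -4.4]
finger_gap: 0.049
tool torque [ 0.0323 -0.0092 -0.0096] sd [0.0235 0.0183 0.0196] F [-0.08 -0.13 -4.69] pos [0.4712 0.3113 0.2188] gap 0.0493 t 16.9
clock: 17.7
eef_pos: [0.4487, 0.0977, 0.2189]
orientation: [[-0.994, 0.106, 0.0], [0.106, 0.994, 0.0], [-0.0, 0.0, -1.0]]
wrist_force: [1.0, 0.6, -4.7]
finger_gap: 0.0494
tool torque [-0.0111 -0.0025 -0.0167] sd [0.0325 0.0439 0.0343] F [-0.11 -0.15 -4.92] pos [0.4485 0.0976 0.2188] gap 0.0497 t 18.4
```

```bash
python3 -m pendant '[{"fingers":-1,"dx":0,"dy":0.1,"dz":0,"turn":0},{"fingers":-1,"dx":0,"dy":0.2,"dz":0,"turn":0},{"fingers":-1,"dx":0,"dy":0.285,"dz":0,"turn":0},{"fingers":-1,"dx":0,"dy":0.35,"dz":0,"turn":0},{"fingers":-1,"dx":0,"dy":0.395,"dz":0,"turn":0},{"fingers":-1,"dx":0,"dy":0.42,"dz":0,"turn":0},{"fingers":-1,"dx":0,"dy":0.43,"dz":0,"turn":0},{"fingers":-1,"dx":0,"dy":0.43,"dz":0,"turn":0}]'
python3 -c "
from h import *
ft(14)"
python3 -m pendant '[{"fingers":-1,"dx":0,"dy":-0.1,"dz":0,"turn":0},{"fingers":-1,"dx":0,"dy":-0.2,"dz":0,"turn":0},{"fingers":-1,"dx":0,"dy":-0.285,"dz":0,"turn":0},{"fingers":-1,"dx":0,"dy":-0.35,"dz":0,"turn":0},{"fingers":-1,"dx":0,"dy":-0.395,"dz":0,"turn":0},{"fingers":-1,"dx":0,"dy":-0.42,"dz":0,"turn":0},{"fingers":-1,"dx":0,"dy":-0.43,"dz":0,"turn":0},{"fingers":-1,"dx":0,"dy":-0.43,"dz":0,"turn":0}]'
python3 -c "
from h import *
ft(14)"
```

```text
clock: 19.2
eef_pos: [0.4711, 0.3111, 0.2186]
orientation: [[-0.994, 0.105, -0.0], [0.105, 0.994, -0.0], [0.0, -0.001, -1.0]]
wrist_force: [-0.3, -0.4, -4.8]
finger_gap: 0.0491
tool torque [ 0.0238  0.0002 -0.0033] sd [0.03   0.0268 0.0354] F [ 0.07 -0.09 -5.05] pos [0.4711 0.3113 0.2188] gap 0.0496 t 19.9
clock: 20.7
eef_pos: [0.4486, 0.0977, 0.2189]
orientation: [[-0.994, 0.106, 0.0], [0.106, 0.994, 0.0], [-0.0, 0.0, -1.0]]
wrist_force: [0.6, 1.1, -5.7]
finger_gap: 0.0491
tool torque [-0.0223  0.012   0.0014] sd [0.0215 0.0257 0.0222] F [ 0.09  0.08 -5.2 ] pos [0.4485 0.0976 0.2188] gap 0.0493 t 21.4
```

```bash
python3 -c "
from h import *
go(.57,-.10,.30)"
```

```text
cur yaw 83.94 q6 -1.42 clock 21.40 dx -0.2835 dy -0.3674 dz -0.1624 turn 0.0000 (0.0deg)
```

```bash
python3 -m pendant '[{"fingers":-1,"dx":-0.02,"dy":-0.03,"dz":-0.02,"turn":0},{"fingers":-1,"dx":-0.06,"dy":-0.08,"dz":-0.04,"turn":0},{"fingers":-1,"dx":-0.11,"dy":-0.14,"dz":-0.07,"turn":0},{"fingers":-1,"dx":-0.16,"dy":-0.20,"dz":-0.10,"turn":0},{"fingers":-1,"dx":-0.21,"dy":-0.27,"dz":-0.13,"turn":0},{"fingers":-1,"dx":-0.25,"dy":-0.32,"dz":-0.15,"turn":0},{"fingers":-1,"dx":-0.275,"dy":-0.355,"dz":-0.16,"turn":0},{"fingers":-1,"dx":-0.284,"dy":-0.367,"dz":-0.162,"turn":0},{"fingers":-1,"dx":-0.284,"dy":-0.367,"dz":-0.162,"turn":0},{"fingers":-1,"dx":-0.284,"dy":-0.367,"dz":-0.162,"turn":0},{"fingers":-1,"dx":-0.284,"dy":-0.367,"dz":-0.162,"turn":0}]'
python3 - <<'E'
from h import *
o=get_obs();c=camera_info("wrist");i=capture("wrist");cv2.imwrite("pics/wS.png",i);pickle.dump(c,open("wS.pkl","wb"))
print(o["eef_pos"],proj(None,[[.56,-.247,.15]],c))
cv2.imwrite("pics/wSv.png",cv2.resize(i,None,fx=1.42,fy=1.42,interpolation=cv2.INTER_CUBIC))
E
```

```text
clock: 22.5
eef_pos: [0.5697, -0.0986, 0.2996]
orientation: [[-0.995, 0.104, -0.001], [0.104, 0.995, 0.001], [0.001, 0.001, -1.0]]
wrist_force: [0.7, -0.5, -5.2]
finger_gap: 0.0491
[ 0.56973073 -0.09864901  0.29960278] [[130.99574945 200.74240944]]
```

View pics/wSv.png

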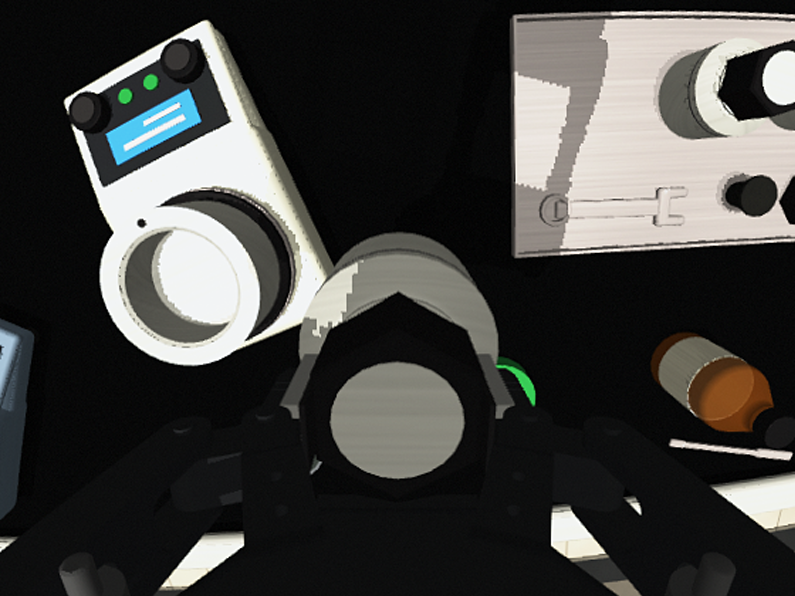

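```bash
python3 - <<'E'
from h import *
from scipy.optimize import least_squares
def edges(g,c,z,ctr,r,sgn,w=.007):
    P=[];T=np.radians(np.arange(0,360,4))
    rr=np.arange(r-w,r+w,.0003)
    for t in T:
        p=np.c_[ctr[0]+rr*np.cos(t),ctr[1]+rr*np.sin(t),np.full(len(rr),z)]
        q=proj(None,p,c).astype(np.float32)
        s=cv2.remap(g,q[:,:1],q[:,1:],cv2.INTER_LINEAR)[:,0].astype(float)
        d=np.convolve(s,np.r_[-np.ones(5),np.ones(5)][::-1]/5,"same")*sgn;d[:6]=d[-6:]=0
        k=d.argmax()
        if d[k]>30:P.append(p[k,:2])
    return np.array(P)
def circ(P,r,fit_r=False):
    f=lambda v:np.hypot(P[:,0]-v[0],P[:,1]-v[1])-(v[2] if fit_r else r)
    s=least_squares(f,[*P.mean(0),r],loss="soft_l1",f_scale=.0005);return s.x,np.sqrt(np.median(f(s.x)**2))
for n,f,c in(("wrist","pics/wS.png",pickle.load(open("wS.pkl","rb"))),("top","pics/top0.png",camera_info("top"))):
    g=cv2.cvtColor(cv2.imread(f),cv2.COLOR_BGR2GRAY)
    ctr=np.array([.56,-.247])
    if n=="wrist":ctr=ray(None,180/1.42,285/1.42,.15,c)
    print(n,"guess",ctr)
    for r,s in((.058,-1),(.0445,1),(.0415,1)):
        cc=ctr
        for _ in range(3):
            P=edges(g,c,.15,cc,r,s)
            if len(P)<10:break
            v,e=circ(P,r);cc=v[:2]
        print(r,len(P),circ(P,r)[0][:2].round(4),round(e,5),"free r",circ(P,r,True)[0].round(4))
c=pickle.load(open("wS.pkl","rb"));g=cv2.cvtColor(cv2.imread("pics/wS.png"),cv2.COLOR_BGR2GRAY)
m=((g>90).astype(np.uint8));m[:,:225]=0;m[:,335:]=0;m[:252]=0
n,l,st,ce=cv2.connectedComponentsWithStats(m);k=1+st[1:,4].argmax();print("disc",st[k],ce[k])
o=np.array([0.56973,-0.09865,0.2996]);z=o[2]-.0774+.108
xy=ray(None,*ce[k],z,c);R=np.array([[-.995,.104],[.104,.995]])
print("jar axis",xy,"tool off",R.T@(xy-o[:2]))
E
```

```text
wrist guess [ 0.55949895 -0.25132386]
0.058 81 [ 0.5624 -0.2535] 0.00019 free r [ 0.5624 -0.2535  0.0581]
0.0445 57 [ 0.5604 -0.2479] 0.00138 free r [ 0.5616 -0.2519  0.041 ]
0.0415 59 [ 0.5613 -0.2513] 0.00037 free r [ 0.5616 -0.2519  0.0409]
top guess [ 0.56  -0.247]
0.058 66 [ 0.5631 -0.2529] 0.00081 free r [ 0.5634 -0.2533  0.0589]
0.0445 44 [ 0.562 -0.248] 0.0009 free r [ 0.5627 -0.2517  0.0414]
0.0415 46 [ 0.5627 -0.2516] 0.00041 free r [ 0.5627 -0.2516  0.0415]
disc [ 233  255   94   82 6038] [279.23699901 295.6073203 ]
jar axis [ 0.56810762 -0.09996351] tool off [ 0.00147766 -0.00147567]
```

```bash
python3 -c "
from h import *
go(.564,-.2522,.242)"
```

```text
cur yaw 84.02 q6 -1.77 clock 22.55 dx -0.0204 dy -0.3065 dz 0.1154 turn 0.0000 (0.0deg)
```

```bash
python3 -m pendant '[{"fingers":-1,"dx":-0.005,"dy":-0.03,"dz":0,"turn":0},{"fingers":-1,"dx":-0.01,"dy":-0.09,"dz":0,"turn":0},{"fingers":-1,"dx":-0.015,"dy":-0.16,"dz":0.01,"turn":0},{"fingers":-1,"dx":-0.02,"dy":-0.23,"dz":0.02,"turn":0},{"fingers":-1,"dx":-0.02,"dy":-0.28,"dz":0.05,"turn":0},{"fingers":-1,"dx":-0.02,"dy":-0.30,"dz":0.08,"turn":0},{"fingers":-1,"dx":-0.02,"dy":-0.3065,"dz":0.10,"turn":0},{"fingers":-1,"dx":-0.02,"dy":-0.3065,"dz":0.112,"turn":0},{"fingers":-1,"dx":-0.02,"dy":-0.3065,"dz":0.115,"turn":0},{"fingers":-1,"dx":-0.02,"dy":-0.3065,"dz":0.115,"turn":0},{"fingers":-1,"dx":-0.02,"dy":-0.3065,"dz":0.115,"turn":0}]'
python3 - <<'E'
from h import *
go(.564,-.2522,.242)
o=get_obs();c=camera_info("wrist");i=capture("wrist");cv2.imwrite("pics/wH.png",i);pickle.dump(c,open("wH.pkl","wb"));s=capture("scene");cv2.imwrite("pics/sH.png",s)
a=cv2.resize(i[110:400,120:440],None,fx=1.7,fy=1.7,interpolation=cv2.INTER_CUBIC)
q=proj("scene",[[.5625,-.2533,.17]])[0].astype(int);b=cv2.resize(s[q[1]-50:q[1]+50,q[0]-42:q[0]+42],None,fx=3,fy=3,interpolation=cv2.INTER_CUBIC)
w=np.zeros((600,800,3),np.uint8);w[:a.shape[0],:a.shape[1]]=a;w[:b.shape[0],548:548+b.shape[1]]=b
cv2.imwrite("pics/hv.png",w)
E
```

```text
clock: 23.65
eef_pos: [0.5645, -0.2527, 0.2432]
orientation: [[-0.995, 0.104, 0.001], [0.104, 0.995, -0.001], [-0.001, -0.0, -1.0]]
wrist_force: [0.5, -0.7, -4.3]
finger_gap: 0.0493
cur yaw 84.00 q6 -2.01 clock 23.65 dx 0.0012 dy 0.0010 dz 0.0024 turn 0.0000 (0.0deg)
```

View pics/hv.png

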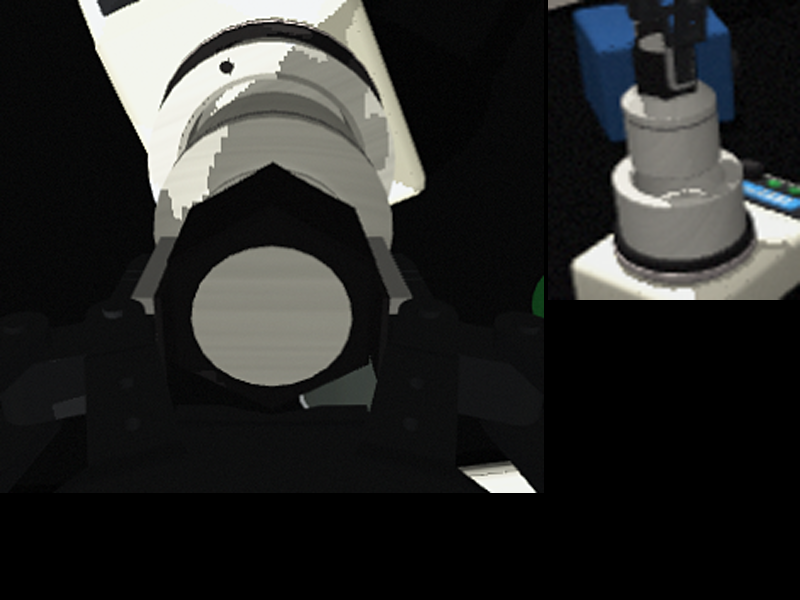

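```bash
python3 - <<'E'
from h import *
c=camera_info("scene");x,y=.5625,-.2533
V=np.array(c["view"]);cam=-V[:3,:3].T@V[:3,3];v=np.array([x,y])-cam[:2];v/=np.hypot(*v);n=np.array([-v[1],v[0]])
q0=proj(None,[[x,y,.17]],c)[0].astype(int)-[42,50]
f=lambda p:(((proj(None,[p],c)[0]-q0+.5)*3-.5)+[548,0]).round(1)
for r,z,l in((.058,.12,"block"),(.04,.2,"jar")):print(l,f([*(np.array([x,y])+n*r),z]),f([*(np.array([x,y])-n*r),z]))
print("1mm n shift px",f([x+n[0]*.001,y+n[1]*.001,.2])-f([x,y,.2]),"n",n)
s=cv2.imread("pics/sH.png")
g=cv2.resize(cv2.cvtColor(s,cv2.COLOR_BGR2GRAY),None,fx=1,fy=1)
for z in(.18,.19,.2,.21):
    rr=np.arange(-.075,.075,.001);q=proj(None,[[x+n[0]*k,y+n[1]*k,z] for k in rr],c).astype(np.float32)
    p=cv2.remap(g,q[:,:1],q[:,1:],cv2.INTER_CUBIC)[:,0].astype(int);print(z,p[25:50].tolist(),p[100:125].tolist())
for z in(.11,.12,.13):
    rr=np.arange(-.075,.075,.001);q=proj(None,[[x+n[0]*k,y+n[1]*k,z] for k in rr],c).astype(np.float32)
    p=cv2.remap(g,q[:,:1],q[:,1:],cv2.INTER_CUBIC)[:,0].astype(int);print(z,p[5:30].tolist(),p[120:145].tolist())
E
```

```text
block [616.4 205.7] [743.2 195.9]
jar [625.8 124.9] [717.9 118.7]
1mm n shift px [-1.1  0.1] n [ 0.8586517  -0.51255952]
0.18 [10, 11, 11, 11, 10, 7, 3, 6, 14, 27, 46, 63, 78, 89, 91, 94, 97, 99, 101, 101, 101, 103, 104, 106, 107] [123, 122, 121, 120, 119, 119, 119, 117, 115, 113, 111, 110, 113, 116, 106, 89, 66, 40, 21, 6, 0, 4, 6, 6, 7]
0.19 [6, 7, 6, 5, 5, 5, 5, 2, 0, 7, 34, 63, 85, 90, 89, 93, 95, 97, 99, 101, 103, 105, 107, 108, 108] [124, 123, 121, 121, 121, 120, 119, 116, 114, 112, 111, 111, 111, 105, 98, 87, 73, 62, 50, 44, 41, 38, 38, 38, 38]
0.2 [34, 36, 36, 36, 36, 35, 35, 32, 34, 42, 52, 66, 79, 86, 91, 89, 86, 84, 84, 81, 77, 74, 74, 78, 84] [116, 110, 104, 102, 97, 91, 87, 85, 86, 89, 95, 101, 107, 112, 108, 95, 77, 58, 45, 37, 33, 36, 38, 40, 42]
0.21 [38, 37, 36, 36, 37, 38, 38, 39, 40, 38, 43, 57, 73, 88, 93, 93, 98, 100, 103, 105, 107, 111, 115, 119, 123] [200, 209, 207, 202, 194, 183, 173, 165, 155, 144, 133, 124, 120, 110, 95, 80, 61, 50, 41, 39, 41, 40, 38, 37, 37]
0.11 [111, 138, 161, 181, 199, 205, 212, 228, 244, 238, 209, 170, 130, 103, 91, 82, 83, 89, 92, 93, 95, 97, 98, 100, 102] [117, 116, 115, 114, 114, 112, 112, 111, 111, 113, 109, 95, 78, 58, 38, 24, 10, 4, 4, 5, 10, 13, 12, 9, 8]
0.12 [142, 130, 124, 115, 105, 97, 84, 74, 66, 60, 58, 61, 67, 76, 83, 88, 88, 90, 91, 93, 96, 98, 100, 102, 103] [116, 115, 115, 116, 114, 112, 110, 110, 110, 107, 104, 97, 81, 63, 44, 27, 19, 12, 8, 9, 10, 9, 9, 9, 10]
0.13 [111, 119, 128, 141, 151, 161, 169, 174, 173, 167, 156, 139, 119, 104, 91, 87, 91, 99, 110, 123, 135, 143, 145, 140, 131] [240, 236, 226, 209, 194, 171, 151, 137, 122, 117, 111, 97, 82, 61, 40, 24, 11, 7, 9, 9, 10, 10, 11, 12, 12]
```

```bash
python3 -m pendant '[{"fingers":-1,"dx":0.001,"dy":0.0005,"dz":0.01,"turn":0},{"fingers":-1,"dx":0.001,"dy":0.0005,"dz":0.02,"turn":0},{"fingers":-1,"dx":0.001,"dy":0.0005,"dz":0.028,"turn":0},{"fingers":-1,"dx":0.001,"dy":0.0005,"dz":0.034,"turn":0},{"fingers":-1,"dx":0.001,"dy":0.0005,"dz":0.038,"turn":0},{"fingers":-1,"dx":0.001,"dy":0.0005,"dz":0.042,"turn":0},{"fingers":-1,"dx":0.001,"dy":0.0005,"dz":0.046,"turn":0},{"fingers":-1,"dx":0.001,"dy":0.0005,"dz":0.048,"turn":0},{"fingers":-1,"dx":0.001,"dy":0.0005,"dz":0.048,"turn":0}]'
python3 -c "
from h import *
ft(4)"
```

```text
clock: 24.65
eef_pos: [0.5635, -0.253, 0.2182]
orientation: [[-0.994, 0.106, -0.0], [0.106, 0.994, 0.0], [0.0, 0.0, -1.0]]
wrist_force: [-0.5, 0.5, -4.5]
finger_gap: 0.0492
tool torque [-0.0191 -0.0008  0.0126] sd [0.0047 0.0244 0.0307] F [ 0.04 -0.07 -5.05] pos [ 0.5636 -0.2531  0.2184] gap 0.0489 t 24.85
```

```bash
python3 -m pendant '[{"fingers":-1,"dx":0,"dy":0,"dz":0.007,"turn":0},{"fingers":-1,"dx":0,"dy":0,"dz":0.015,"turn":0},{"fingers":-1,"dx":0,"dy":0,"dz":0.023,"turn":0},{"fingers":-1,"dx":0,"dy":0,"dz":0.031,"turn":0},{"fingers":-1,"dx":0,"dy":0,"dz":0.039,"turn":0},{"fingers":-1,"dx":0,"dy":0,"dz":0.046,"turn":0},{"fingers":-1,"dx":0,"dy":0,"dz":0.051,"turn":0},{"fingers":-1,"dx":0,"dy":0,"dz":0.054,"turn":0},{"fingers":-1,"dx":0,"dy":0,"dz":0.054,"turn":0},{"fingers":-1,"dx":0,"dy":0,"dz":0.054,"turn":0}]'
python3 -c "
from h import *
ft(3)"
```

```text
clock: 25.85
eef_pos: [0.5637, -0.2531, 0.1914]
orientation: [[-0.994, 0.106, 0.0], [0.106, 0.994, -0.0], [-0.0, -0.0, -1.0]]
wrist_force: [-0.2, -0.9, -4.5]
finger_gap: 0.0491
tool torque [-0.0042  0.0222  0.0057] sd [0.0115 0.0271 0.0005] F [ 0.1  -0.2  -4.72] pos [ 0.5637 -0.2531  0.1915] gap 0.0492 t 26.0
```

Still free. Final few millimetres very slowly.

```bash
python3 -m pendant '[{"fingers":-1,"dx":0,"dy":0,"dz":0.002,"turn":0},{"fingers":-1,"dx":0,"dy":0,"dz":0.003,"turn":0},{"fingers":-1,"dx":0,"dy":0,"dz":0.004,"turn":0},{"fingers":-1,"dx":0,"dy":0,"dz":0.005,"turn":0},{"fingers":-1,"dx":0,"dy":0,"dz":0.006,"turn":0},{"fingers":-1,"dx":0,"dy":0,"dz":0.006,"turn":0},{"fingers":-1,"dx":0,"dy":0,"dz":0.006,"turn":0}]'
python3 -m pendant '[{"fingers":-1,"dx":0,"dy":0,"dz":0.001,"turn":0},{"fingers":-1,"dx":0,"dy":0,"dz":0.001,"turn":0},{"fingers":-1,"dx":0,"dy":0,"dz":0.002,"turn":0},{"fingers":-1,"dx":0,"dy":0,"dz":0.002,"turn":0}]'
```

```text
clock: 26.7
eef_pos: [0.5636, -0.253, 0.1883]
orientation: [[-0.994, 0.106, -0.0], [0.106, 0.994, 0.0], [0.0, 0.0, -1.0]]
wrist_force: [-0.6, 0.3, -5.5]
finger_gap: 0.0492
clock: 27.1
eef_pos: [0.5636, -0.253, 0.1875]
orientation: [[-0.994, 0.106, 0.0], [0.106, 0.994, -0.0], [-0.0, -0.0, -1.0]]
wrist_force: [-1.5, -0.5, -3.5]
finger_gap: 0.0488
```

```bash
python3 -m pendant '[{"fingers":-1,"dx":0,"dy":0,"dz":0.001,"turn":0},{"fingers":-1,"dx":0,"dy":0,"dz":0.001,"turn":0},{"fingers":-1,"dx":0,"dy":0,"dz":0.001,"turn":0}]'
python3 -m pendant '[{"fingers":-1,"dx":0,"dy":0,"dz":0.001,"turn":0},{"fingers":-1,"dx":0,"dy":0,"dz":0.001,"turn":0},{"fingers":-1,"dx":0,"dy":0,"dz":0.001,"turn":0}]'
```

```text
clock: 27.4
eef_pos: [0.5637, -0.253, 0.1875]
orientation: [[-0.994, 0.105, 0.001], [0.105, 0.994, -0.0], [-0.001, -0.0, -1.0]]
wrist_force: [-3.2, 1.7, 3.4]
finger_gap: 0.0494
clock: 27.7
eef_pos: [0.5637, -0.253, 0.1875]
orientation: [[-0.994, 0.106, 0.001], [0.106, 0.994, -0.001], [-0.001, -0.0, -1.0]]
wrist_force: [-2.8, 2.9, 6.6]
finger_gap: 0.0489
```

```bash
python3 -m pendant '[{"fingers":-0.1,"dx":0,"dy":0,"dz":0,"turn":0},{"fingers":0.4,"dx":0,"dy":0,"dz":0,"turn":0},{"fingers":1,"dx":0,"dy":0,"dz":0,"turn":0},{"fingers":1,"dx":0,"dy":0,"dz":0,"turn":0},{"fingers":1,"dx":0,"dy":0,"dz":0,"turn":0},{"fingers":1,"dx":0,"dy":0,"dz":0,"turn":0},{"fingers":1,"dx":0,"dy":0,"dz":-0.04,"turn":0},{"fingers":1,"dx":0,"dy":0,"dz":-0.12,"turn":0},{"fingers":1,"dx":0,"dy":0,"dz":-0.20,"turn":0},{"fingers":1,"dx":0,"dy":0.07,"dz":-0.25,"turn":0},{"fingers":1,"dx":0.1,"dy":0.15,"dz":-0.28,"turn":0},{"fingers":1,"dx":0.15,"dy":0.2,"dz":-0.28,"turn":0},{"fingers":1,"dx":0.15,"dy":0.2,"dz":-0.28,"turn":0},{"fingers":1,"dx":0.15,"dy":0.2,"dz":-0.28,"turn":0},{"fingers":1,"dx":0.15,"dy":0.2,"dz":-0.28,"turn":0}]'
python3 - <<'E'
from h import *
o=get_obs();print(o["eef_pos"],o["wrist_force"],o["clock"])
t=capture("top");s=capture("scene")
a=cv2.resize(t[190:330,100:470],(800,303));b=s[130:330,130:480]
cv2.imwrite("pics/topE.png",t)
q=proj("scene",[[.5625,-.2533,.17]])[0].astype(int)
w=np.zeros((600,800,3),np.uint8);w[:303]=a
b=cv2.resize(s[q[1]-50:q[1]+45,q[0]-60:q[0]+60],None,fx=3,fy=3,interpolation=cv2.INTER_CUBIC);w[310:595,:360]=b
b=cv2.resize(s[190:335,265:460],None,fx=1.95,fy=1.95);w[310:310+b.shape[0],380:380+b.shape[1]]=b
cv2.imwrite("pics/end.png",w)
# expected cap-disc centre when home, vs measured in top view
def disc(z,x,y,img):
    c=camera_info("top");u=proj(None,[[x,y,z]],c)[0];g=cv2.cvtColor(img,cv2.COLOR_BGR2GRAY);r=14
    u0,v0=(u-r).astype(int);k=g[v0:v0+2*r,u0:u0+2*r];m=(k>110).astype(np.uint8)
    n,l,st,ce=cv2.connectedComponentsWithStats(m);j=l[r,r];print("disc area",st[j,4],"world",ray("top",*(ce[j]+[u0,v0]),z).round(4))
disc(.218,.5625,-.2533,t)
t0=cv2.imread("pics/top0.png")
for x,y in((.4530,.311),(.456,.203)):
    disc(.111,x,y,t0);disc(.111,x,y,t)
E
```

```text
clock: 29.2
eef_pos: [0.5002, -0.1463, 0.3264]
orientation: [[-0.994, 0.106, 0.001], [0.106, 0.994, -0.001], [-0.001, -0.0, -1.0]]
wrist_force: [0.3, 0.0, -0.1]
finger_gap: 0.0854
[ 0.50024209 -0.14634994  0.32637877] [ 0.29943152  0.04952255 -0.11802852] 29.2
disc area 485 world [ 0.561  -0.2596]
disc area 575 world [0.4563 0.3165]
disc area 573 world [0.4563 0.3166]
disc area 628 world [0.4585 0.2083]
disc area 627 world [0.4586 0.2083]
```

View pics/end.png

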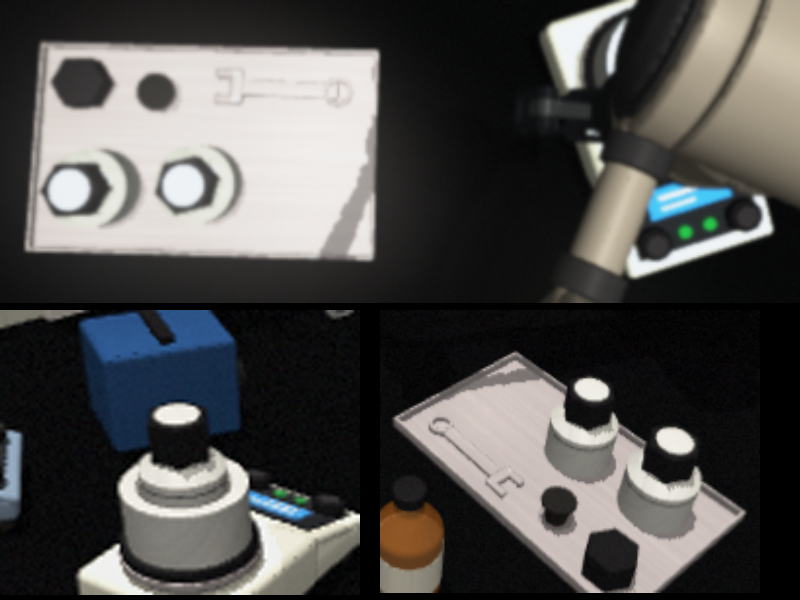

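```bash
python3 -c "
from plant import *
print(close_job())"
```

```text
the job is handed in; nothing more can be done
None
```

The jar nearest the stirrer has the stir bar; it now stands upright and fully home in the heating block's bore, released, and the job was handed in at about 29 s.

- **Finding the bar:** The pendant cannot tilt the tool, so I tested by shaking sideways.
  - **Middle jar:** its torque changed by only 0.005 N m between left and right, so I took it as silent and stood it back. The top camera shows its cap within about 0.1 mm of where it was.
  - **Jar nearest the stirrer:** its torque changed by 0.020, 0.043 and 0.046 N m in three shakes, always the same way. The first reading was unclear, so I repeated with a slightly stronger shake. The bar ended up on the leading side of each shake, not the trailing side I had expected.
  - **Third jar:** I never lifted it, because the bar had already been found.
- **Seating:** The jar went down the bore with no side force. It stopped at TCP z 0.1875 m, against 0.1874 m expected for fully home, with about 6.6 N of contact force. After release, the scene picture shows it upright in the block with the gripper clear.
- **Checks that disagreed:**
  - The wrist camera read about 1.5 mm off in y, so I lined up jar and bore relative to each other in its picture.
  - The top camera could not confirm the seated jar, because the arm blocked its view.
- **Other objects:** The spanner, spare cap and stopper look undisturbed in the last pictures. I did not check the flask ring and beaker again, but the arm was never near them.

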